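# Hang the dial plate on the spring-catch hook, dial outward

## Task

Take the blue dial plate out of the wooden slot block and hang it by its window on the hook arm of the stand, with the dial face and red knob pointing outward, the way the hook's tip points; take a new grip in the block if you need one. The arm's height was changed and is not measured, so lower the plate gently until you feel it rest on the outer part of the arm, then slide it back along the arm over the orange spring catch until it meets the brass collar and the catch has sprung up again in front of it. Press only lightly on the hook, never let the plate drop, let go at the end, and leave the other things on the bench alone.

Things in the scene. Friction and masses are not known exactly. Their poses are not given: they have to be found in the camera images.
- plate: Blue metal dial plate, 6 mm thick, 0.14 kg, upright in the block. Origin: centre of its bottom edge; z up, y along its width, x through its thickness, marked face to -x, back plain. From below: dial part 80 mm wide (z 0-72 mm); through window 30 mm wide (z 72-118) between legs 8 mm wide; solid grip tab 46 mm wide (z 118-165), to be gripped through its thickness from above.
- window_top (a point): Middle of the window's upper edge, at (0, 0, 118) mm in the plate's frame: the edge that rests on the hook arm. Axes as the plate's. Keep fingertips 12 mm or more above this edge, clear of catch, tip and collar.
- knob_end (a point): Outer end of the red knob (16 mm across, 15 mm long) on the marked face (white dial, black graduations, red pointer), at (-18, 0, 38) mm in the plate's frame: shows which way the marked face looks.
- block: Wooden block 100 x 100 x 34 mm, fixed, with two crossed slots 7.6 mm wide along its x and y (floor 6 mm, top 34 mm above the bench). The plate stands in the slot along y, its face to the block's -x. Either slot may hold the plate for a new grasp. Origin: centre of its underside.
- stand: Hook stand, fixed. Origin: centre of the underside of its round foot (110 mm across, 14 mm high), z up. On it a post (26 mm across, 18 mm above 119 mm). From the post a level round arm, 8 mm thick, points to the stand's -x (outward). The height of the arm's top differs each time, 165 to 185 mm above the bench, and is NOT reported; it is clamped and does not give.
- home_mark (a point): Point on bench level under the plate's home place on the arm, at (-40, 0, 0) mm in the stand's frame. Along the arm in the stand's x: brass collar (20 mm across), front at -35 mm; the plate is home with its middle at -38 to -42 mm; then the free end of the catch at -45 mm, 6 mm above the arm's top. The post's top is 4 mm above the arm's top.
- land_mark (a point): Point on bench level under the plain outer part of the arm, at (-72, 0, 0) mm in the stand's frame, where the plate can be set down first: plain arm from -60 mm (foot of the catch) to -84 mm; beyond it the upturned tip, -85 to -96 mm, its top 10 mm above the arm's top.
- catch (a joint): Orange spring catch in the arm: hinge angle in rad, 0 = up (free), 0.44 = pressed level with the arm's top. A plate sliding along the arm towards the post presses it down (about 1 to 3 N on the catch, 3 to 8 N along the arm) and it springs up behind the plate.
- hammer: Claw hammer lying on the bench, a bystander; origin near its middle, underside.
- screwdriver: Screwdriver lying on the bench, a bystander; origin near its middle, underside.
- motor: Aluminium motor, 40 mm across, 66 mm tall, standing, a bystander; origin: centre of underside.
- jar: Amber glass jar, 60 mm across, 80 mm tall, a bystander; origin: centre of underside.
- servo: Black servo, 54 x 20 x 41 mm, a bystander; origin: centre of underside.
- forearm: Blue and white robot forearm piece, about 210 x 60 x 45 mm, a bystander; origin: underside, under its blue part.
- wrench: Steel wrench lying on the bench, a bystander; origin near its middle, underside.

How it is judged:
By the outcome, as a careful person would: the job done as asked, in the order asked, and still so for the second after the job is handed in, with the robot touching nothing.
It also fails if it takes over 54 s, if anything falls off the work surface, if the arm or the gripper's body presses on something with over 40 N, if the wrist force passes 120 N, or if a joint passes its speed limit or range.

## Robot

A 6-joint arm with a two-finger parallel gripper is mounted at the origin on the work surface. World frame = base frame: x ahead of the robot, y to its left, z up, the work surface at z = 0. Lengths are in m, angles in rad, forces in N, time in s.
With the tool pointing down it reaches from about 0.35 to 0.8 m from the base axis. Payload 7.3 kg.
Tool frame: the origin (TCP) lies between the finger pads; the fingertips stand 25 mm ahead of it and the grasp point (between the pads) lies 6 mm ahead of it (r.tip_extent is the distance from the TCP to the fingertips, in m); z points along the fingers, y is the direction in which the jaws open and shut (so a half turn about z gives the same grasp; the last joint's range is limited). The gripper opens to 85 mm and grips with 20 to 120 N. Pads are 22 mm wide; open, the fingers measure 114 mm over their backs; the gripper's body (76 mm by 85 mm) begins 54 mm behind the grasp point. The pads swing forward as they close: fully open they stand 13 mm farther back than shut.
Start: joints at [-1.45, 0.342, 1.524, -0, 1.275, -0.146], TCP at [0.138, -0.506, 0.256] pointing down, gripper open.
Joint ranges: [-2.53, 2.53], [-0.77, 2.02], [0.04, 2.7], [-1, 4.14], [0.28, 2.66], [-3.11, 3.11]. Speed limits (rad/s): [2.57, 2.57, 3.14, 3.14, 3.14, 3.14].

## Interface

Orientations are given as a unit quaternion [x, y, z, w].
In Python, from workcell import r, command_gripper, optics gives the robot as it stands. The module is installed in compiled form; this text tells all that it offers. Calls block until the motion is done:
- r.reach(position, orientation): joint-space move of the TCP to a pose.
- r.move_straight(position, orientation=None, speed=0.15, max_force=None): straight line of the TCP; orientation=None keeps the orientation; speed is the mean speed in m/s. With max_force (N) it stops when the force on the tool has changed by that much, and returns True; else False.
- r.movej(angles): joint-space move.
- command_gripper(opening, force=None): finger opening in m; force is the grip in N (None keeps the last); returns when the fingers have stopped.
- r.hold(seconds).
- r.solve_ik(position, orientation): joint angles nearest the present ones, or None.
- r.read_state(): the state.
- optics.get_image(name): name is "scene" or "top" or "wrist"; returns (picture, depth): 420x560x3 uint8, red, green, blue; 420x560 float32, m along the optical axis (not along the pixel's ray), 0 where there is no reading.
- optics.camera_model(name): a dict with "K" (3x3 intrinsics, pixels), "R" (3x3) and "t" (3): a world point X has camera coordinates R X + t; the wrist camera has in their place "tool_from_camera" (4x4, takes a point from camera to tool coordinates, whose origin is the TCP and whose axes are the flange's). Camera axes: x right, y down, z forward; pixel columns grow to the right and rows downward; lengths in m; the calibration is good to about 2 mm. A picture is of the moment at which its call begins: read the wrist's pose just before it. camera_model takes no time and is no camera call.
A pose or a line that the arm cannot do raises r.PlanningError and nothing moves.
- r.finish_job(): hands the job in, once; it reports no verdict.
The state is a dict: "time_s": time; "joint_positions": joint angles; "dq": joint speeds; "tau": joint torques, N m; "eef_pos": TCP position; "eef_rot": TCP orientation; "contact_force": force on the tool from outside, world axes, zero at the start; "torque": the same for the moment, N m; "grip_width": finger opening in m.
Only numpy, scipy, OpenCV 4.12 (cv2) and the standard library are available. Lean on these libraries where they do the work, as an engineer would, in place of code of your own. Each camera call takes 0.05 s, during which the arm holds its last target.

## Working session

There is one attempt and no reset: what is moved stays moved. The work goes in short steps, each a Python script; the robot and the scene stay as the last script left them, time stands still between calls to the robot, and variables do not carry over. Pictures are saved under pics/ and viewed, and the job is handed in when it is done.

```bash
mkdir -p pics; ls
python3 - <<'E'
from workcell import r, command_gripper, optics
import cv2,numpy as np
s=r.read_state(); print(s)
for n in ["scene","top","wrist"]:
    p,d=optics.get_image(n); cv2.imwrite(f"pics/a_{n}.png",p[:,:,::-1]); np.save(f"pics/a_{n}_d.npy",d); np.save(f"pics/a_{n}_p.npy",p)
    m=optics.camera_model(n); print(n,{k:np.round(v,4).tolist() for k,v in m.items() if hasattr(v,'__len__') and not isinstance(v,str)})
    print((d>0).mean())
E
```

```text
pics
{'time_s': 0.0, 'joint_positions': array([-1.45003821e+00,  3.42730008e-01,  1.52500714e+00,  6.62778744e-06,
        1.27541776e+00, -1.45986488e-01]), 'dq': array([-0.00103635,  0.00039567, -0.00080445,  0.00079474, -0.0003821 ,
        0.00114919]), 'tau': array([-1.81802301e-03, -4.33684409e+01, -2.46013945e+01, -3.95595298e-04,
        7.90781662e-03,  1.98204708e-05]), 'eef_pos': array([ 0.13837201, -0.5060605 ,  0.2556256 ]), 'eef_rot': array([ 9.91118917e-01,  1.32976249e-01,  1.30224145e-05, -7.81027064e-04]), 'contact_force': array([ 0.26877056, -0.83998922, -0.50562619]), 'torque': array([-0.00593677,  0.02575881, -0.05139959]), 'grip_width': 0.08546184037537768}
scene {'K': [[437.6491, 0.0, 277.7247], [0.0, 437.6491, 209.5297], [0.0, 0.0, 1.0]], 'R': [[0.6578, 0.7532, 0.0087], [0.5815, -0.5004, -0.6414], [-0.4788, 0.427, -0.7671]], 't': [-0.3728, -0.2309, 1.6081]}
0.9957482993197279
top {'K': [[455.9888, 0.0, 269.8347], [0.0, 455.9888, 208.3413], [0.0, 0.0, 1.0]], 'R': [[0.0434, -0.999, -0.0037], [-0.97, -0.0413, -0.2395], [0.2391, 0.014, -0.9709]], 't': [-0.0015, 0.5654, 1.4688]}
0.9957950680272109
wrist {'K': [[356.0186, 0.0, 276.3121], [0.0, 356.0186, 210.7767], [0.0, 0.0, 1.0]], 'tool_from_camera': [[-0.0001, -0.9563, -0.2923, 0.0759], [1.0, 0.0004, -0.0018, 0.0012], [0.0019, -0.2923, 0.9563, -0.1182], [0.0, 0.0, 0.0, 1.0]]}
0.9960969387755102
```

View pics/a_scene.png

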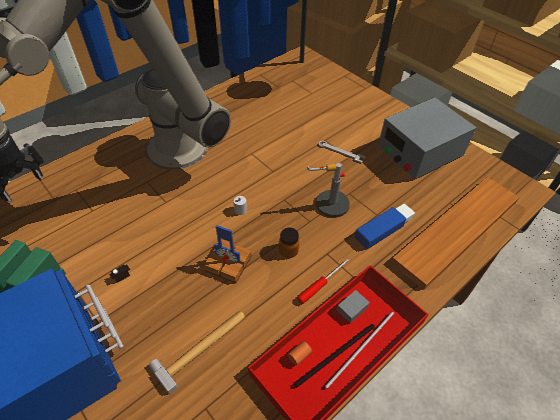

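View pics/a_top.png

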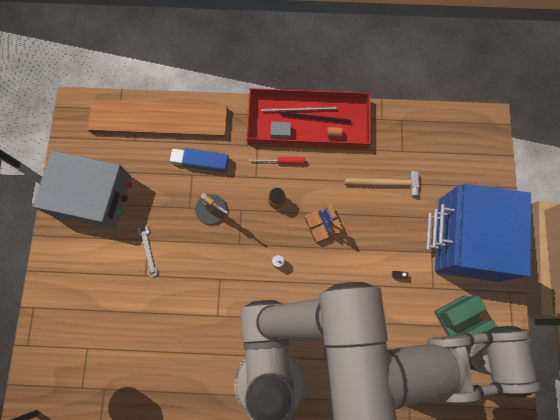

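View pics/a_wrist.png

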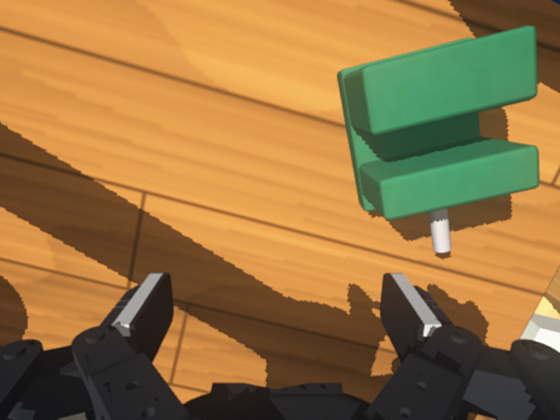

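The scene view shows the plate in the block at about (228,250) and the stand at (333,195). The top view has the block at about (323,223) and the stand foot at (211,208). I'll enlarge both.

Run:
```python
import cv2,numpy as np
p=cv2.imread("pics/a_scene.png");t=cv2.imread("pics/a_top.png")
a=cv2.resize(p[210:290,170:280],None,fx=7,fy=7,interpolation=cv2.INTER_CUBIC); cv2.imwrite("pics/b1.png",a)
a=cv2.resize(p[140:225,290:390],None,fx=7,fy=7,interpolation=cv2.INTER_CUBIC); cv2.imwrite("pics/b2.png",a)
a=cv2.resize(t[170:270,180:360],None,fx=4.4,fy=4.4,interpolation=cv2.INTER_CUBIC); cv2.imwrite("pics/b3.png",a)
```

```text
(no output)
```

View pics/b1.png

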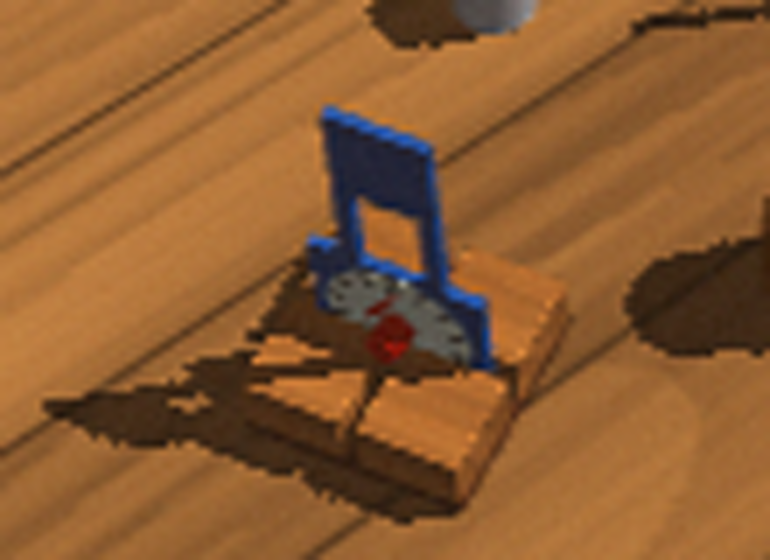

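View pics/b2.png

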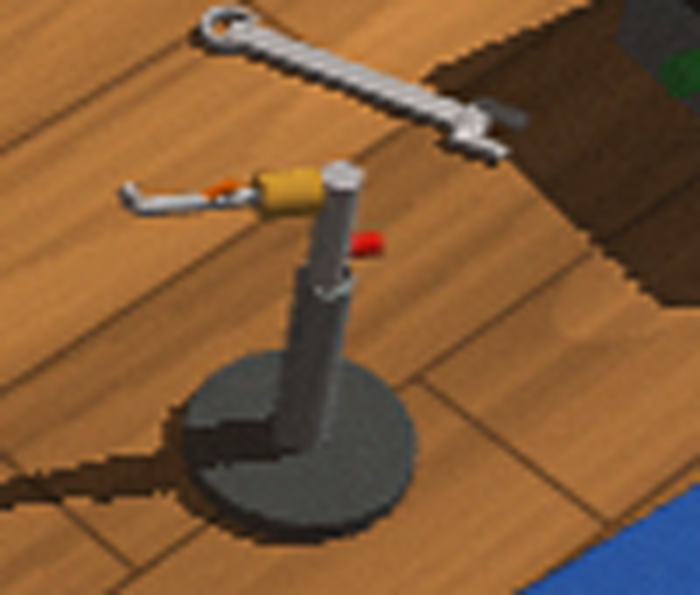

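View pics/b3.png

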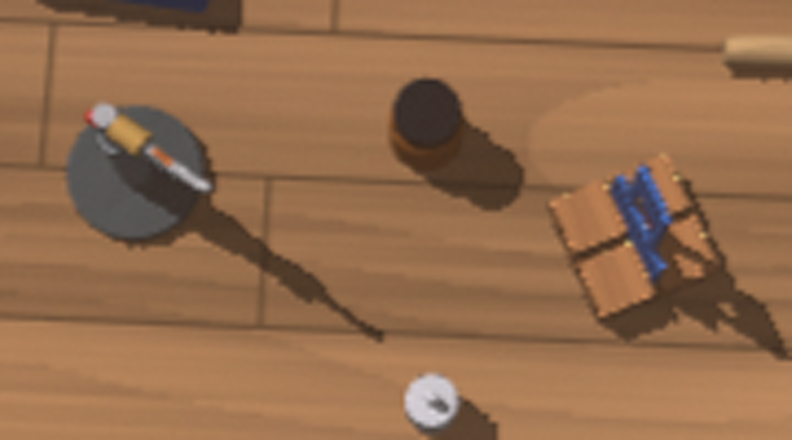

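```bash
cat > h.py <<'E'
import numpy as np,cv2
from workcell import r, command_gripper, optics
from scipy.spatial.transform import Rotation as Rot
def cam(n,pose=None):
    m=optics.camera_model(n);K=np.array(m["K"])
    if n!="wrist":
        return K,np.array(m["R"]),np.array(m["t"]).ravel()
    T=np.array(m["tool_from_camera"]);p,q=pose
    Rw=Rot.from_quat(q).as_matrix()
    Rc=Rw@T[:3,:3];c=Rw@T[:3,3]+p
    return K,Rc.T,-Rc.T@c
def cloud(d,K,R,t):
    v,u=np.mgrid[0:d.shape[0],0:d.shape[1]]
    X=np.stack([(u-K[0,2])/K[0,0]*d,(v-K[1,2])/K[1,1]*d,d],-1)
    return (X-t)@R
def proj(X,K,R,t):
    x=np.atleast_2d(X)@R.T+t; x=x@K.T; return x[:,:2]/x[:,2:]
def tri(obs):
    # obs: list of (u,v,K,R,t)
    A=[];b=[]
    for u,v,K,R,t in obs:
        for i,w in ((0,(u-K[0,2])/K[0,0]),(1,(v-K[1,2])/K[1,1])):
            A.append(R[i]-w*R[2]); b.append(w*t[2]-t[i])
    X,res,_,_=np.linalg.lstsq(np.array(A),np.array(b),rcond=None)
    return X
def q_down(yaw): # tool z down, tool x axis at yaw in world
    x=np.array([np.cos(yaw),np.sin(yaw),0]);z=np.array([0,0,-1.]);y=np.cross(z,x)
    return Rot.from_matrix(np.stack([x,y,z],1)).as_quat()
def shot(name):
    s=r.read_state();pose=(np.array(s["eef_pos"]),np.array(s["eef_rot"]))
    p,d=optics.get_image("wrist"); cv2.imwrite(f"pics/{name}.png",p[:,:,::-1])
    np.savez(f"pics/{name}.npz",p=p,d=d,pos=pose[0],q=pose[1]); return p,d,pose
def load(name):
    z=np.load(f"pics/{name}.npz"); return z["p"],z["d"],cam("wrist",(z["pos"],z["q"]))
E
python3 - <<'E'
from h import *
for n in ["scene","top"]:
    p=np.load(f"pics/a_{n}_p.npy");d=np.load(f"pics/a_{n}_d.npy")
    X=cloud(d,*cam(n)); 
    sl=(slice(205,290),slice(180,290)) if n=="scene" else (slice(195,250),slice(295,350))
    Xs=X[sl].reshape(-1,3);ps=p[sl].reshape(-1,3).astype(int)
    m=(ps[:,2]>ps[:,0]+40)&(Xs[:,2]>.02)
    B=Xs[m];print(n,"plate",len(B),B.mean(0),B.min(0),B.max(0))
    c=np.cov(B[:,:2].T);print(np.linalg.eigh(c))
    m=(Xs[:,2]>.025)&(Xs[:,2]<.045);print("block",np.median(Xs[m],0),Xs[m].min(0),Xs[m].max(0))
    sl=(slice(140,225),slice(300,360)) if n=="scene" else (slice(185,230),slice(190,235))
    Xs=X[sl].reshape(-1,3)
    m=(Xs[:,2]>.008)&(Xs[:,2]<.02);print("foot",(Xs[m].min(0)+Xs[m].max(0))/2,Xs[m].min(0),Xs[m].max(0))
    H=Xs[(Xs[:,2]>.15)];print("arm",len(H),H.min(0),H.max(0));
    c=np.cov(H[:,:2].T);print(np.linalg.eigh(c)[1][:,1])
E
```

```text
scene plate 99 [ 0.53666276 -0.15909451  0.11429364] [ 0.49860347 -0.17932023  0.0367485 ] [ 0.56766704 -0.14235869  0.17492998]
EighResult(eigenvalues=array([4.14616173e-06, 4.18771383e-04]), eigenvectors=array([[ 0.4213304 , -0.90690722],
       [-0.90690722, -0.4213304 ]]))
block [ 0.5427493  -0.17086612  0.0339042 ] [ 0.38785883 -0.22673815  0.02506344] [0.63292765 0.0009572  0.04494869]
foot [0.47674994 0.32211125 0.01392463] [0.32901365 0.17059712 0.00801126] [0.62448624 0.47362539 0.019838  ]
arm 200 [ 0.51508012 -0.5213308   0.15054545] [1.14939402 0.24026788 1.08871045]
[-0.63071077  0.77601799]
top plate 61 [ 0.52286477 -0.15999228  0.1394863 ] [ 0.19734936 -0.18537083  0.02975165] [5.64700853e-01 1.34120061e-03 1.56149394e+00]
EighResult(eigenvalues=array([0.0002251 , 0.00241264]), eigenvectors=array([[-0.36443315, -0.93122955],
       [-0.93122955,  0.36443315]]))
block [ 0.52328234 -0.15463408  0.03346231] [ 0.46423595 -0.22672055  0.0250608 ] [ 0.59545785 -0.09858102  0.04480066]
foot [0.57641596 0.22245148 0.01398528] [0.50492659 0.1473684  0.00800943] [0.64790533 0.29753457 0.01996112]
arm 144 [0.19734936 0.0013412  0.1511587 ] [0.57530867 0.23929405 1.56149394]
[-0.85545422 -0.51787845]
```

Run:
```python
from h import *
X=[cloud(np.load(f"pics/a_{n}_d.npy"),*cam(n)).reshape(-1,3) for n in ["scene","top"]]
X=X[0] if 0 else np.vstack(X)
for x in np.arange(.1,.75,.05):
  print(round(x,2),[ (lambda m: round(float(X[m][:,2].max()),2) if m.any() else -1)((abs(X[:,0]-x)<.025)&(abs(X[:,1]-y)<.025)) for y in np.arange(-.6,.35,.05)])
s=r.read_state()
for p,yaw in [((.53,-.16,.2),24.9),((.53,-.16,.2),204.9),((.53,.15,.2),-28),((.53,.15,.2),152),((.53,-.16,.38),25),((.5,.15,.4),-28)]:
    print(p,yaw,r.solve_ik(np.array(p),q_down(np.radians(yaw))))
```

```text
0.1 [0.0, 0.59, 0.59, 0.58, 0.63, 0.66, 0.69, 0.72, 0.75, 0.76, 0.75, 0.27, 0.29, 0.29, 0.23, 0.01, 0.01, 0.01, 0.01]
0.15 [0.12, 0.59, 0.59, 0.58, 0.63, 0.66, 0.69, 0.71, 0.75, 0.76, 0.75, 0.58, 0.45, 0.32, 0.26, 0.01, 0.01, 0.01, 0.01]
0.2 [0.12, 0.58, 0.59, 0.58, 0.63, 0.63, 0.61, 0.01, 0.75, 0.76, 0.76, 0.63, 1.56, 0.34, 0.27, 0.01, 0.01, 0.01, 0.01]
0.25 [0.12, 0.12, 0.01, 0.01, 0.01, 0.01, 0.01, 0.01, 0.75, 0.76, 0.76, 0.61, 0.47, 0.31, 0.27, 0.01, 0.01, 0.01, 0.01]
0.3 [0.12, 0.01, 0.01, 0.01, 0.01, 0.01, 0.01, 0.01, 0.01, 0.68, 0.01, 0.01, 0.01, 0.01, 0.01, 0.01, 0.01, 0.01, 0.01]
0.35 [0.2, 0.01, 0.01, 0.05, 0.05, 0.01, 0.01, 0.01, 0.01, 0.01, 0.01, 0.01, 0.05, 0.01, 0.01, 0.01, 0.01, 0.01, 0.01]
0.4 [0.21, 0.21, 0.01, 0.04, 0.04, 0.01, 0.01, 0.01, 0.01, 0.01, 0.01, 0.05, 0.07, 0.01, 0.01, 0.01, 0.01, 0.01, 0.01]
0.45 [0.21, 0.2, 0.18, 0.01, 0.01, 0.01, 0.01, 0.01, 0.01, 0.04, 0.01, 0.01, 0.01, 0.01, 0.01, 0.01, 0.01, 0.01, 0.01]
0.5 [0.21, 0.21, 0.17, 0.01, 0.01, 0.01, 0.01, 0.04, 0.08, 0.18, 0.04, 0.01, 0.01, 0.01, 0.01, 0.19, 0.02, 0.02, 0.01]
0.55 [0.21, 0.21, 0.17, 0.01
[... 479 characters left out ...]
628395e-01  4.43759532e-01  1.52981080e+00 -4.44089210e-16
  1.16802232e+00  7.04580948e-01]
(0.53, -0.16, 0.2) 204.9 [-4.31628395e-01  4.43759532e-01  1.52981080e+00 -4.44089210e-16
  1.16802232e+00 -2.43701171e+00]
(0.53, 0.15, 0.2) -28 [ 1.36654355e-01  4.38900778e-01  1.53784640e+00 -4.44089210e-16
  1.16484547e+00  2.19614287e+00]
(0.53, 0.15, 0.2) 152 [ 1.36654355e-01  4.38900778e-01  1.53784640e+00 -4.44089210e-16
  1.16484547e+00 -9.45449781e-01]
(0.53, -0.16, 0.38) 25 [-4.31628395e-01  3.36721642e-01  1.19641100e+00 -4.44089210e-16
  1.60846001e+00  7.02835619e-01]
(0.5, 0.15, 0.4) -28 [ 1.44573345e-01  2.69164542e-01  1.23827737e+00 -4.44089210e-16
  1.63415074e+00  2.20406186e+00]
```

Run:
```python
from h import *
q=q_down(np.radians(25)); q2=q_down(np.radians(-28))
r.reach(np.array([.566,-.143,.38]),q); r.hold(.2); shot("p1")
r.reach(np.array([.53,-.07,.36]),q); r.hold(.2); shot("p2")
r.reach(np.array([.55,.12,.42]),q2); r.hold(.2); shot("s1")
r.reach(np.array([.58,.22,.42]),q2); r.hold(.2); shot("s2")
print(r.read_state()["time_s"])
```

```text
5.3167
```

View pics/p1.png

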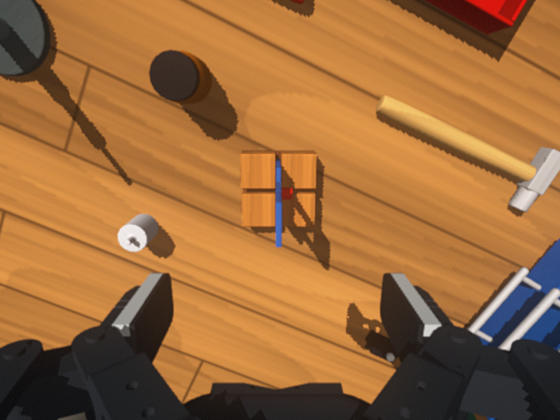

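View pics/p2.png

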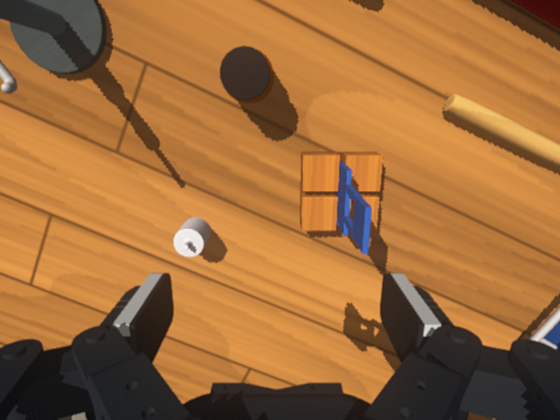

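View pics/s1.png

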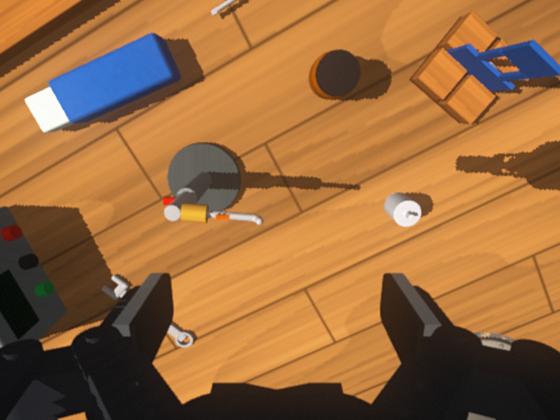

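View pics/s2.png

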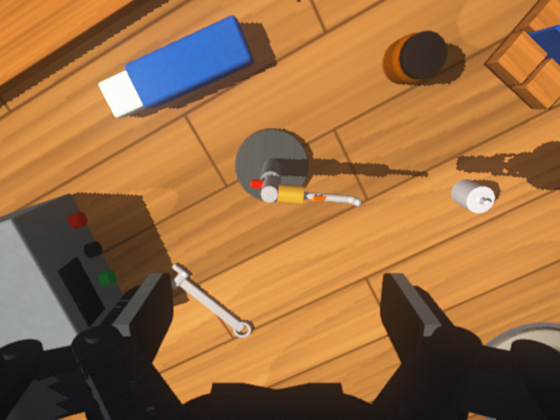

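Run:
```python
from h import *
def crop(n,u0,v0,w,h,f,o):
    p=cv2.imread(f"pics/{n}.png")[v0:v0+h,u0:u0+w]
    a=cv2.resize(p,None,fx=f,fy=f,interpolation=cv2.INTER_CUBIC)
    for i in range(0,w,10): cv2.putText(a,str(u0+i),(i*f,8),0,.3,(255,255,255),1); cv2.line(a,(i*f,10),(i*f,14),(255,255,255),1)
    for i in range(0,h,10): cv2.putText(a,str(v0+i),(0,i*f+4),0,.3,(255,255,255),1)
    cv2.imwrite(f"pics/{o}.png",a)
crop("p1",230,145,100,110,5,"c1");crop("p2",295,145,100,115,5,"c2")
crop("s1",155,135,115,95,6,"c3");crop("s2",230,120,140,95,5,"c4")
```

```text
(no output)
```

View pics/c1.png

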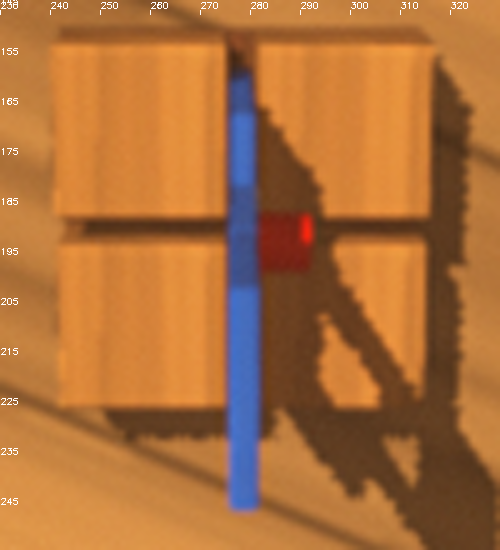

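View pics/c2.png

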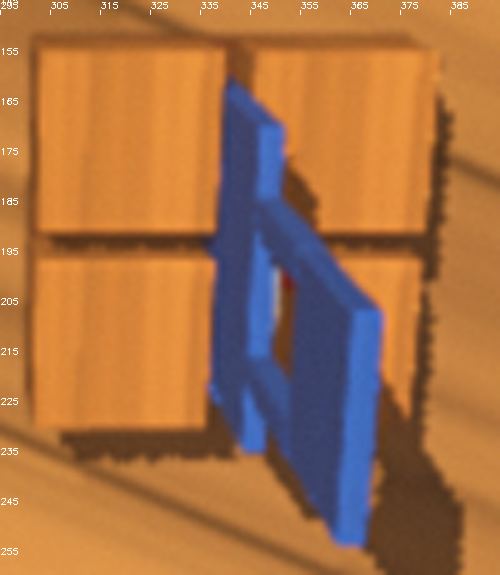

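View pics/c3.png

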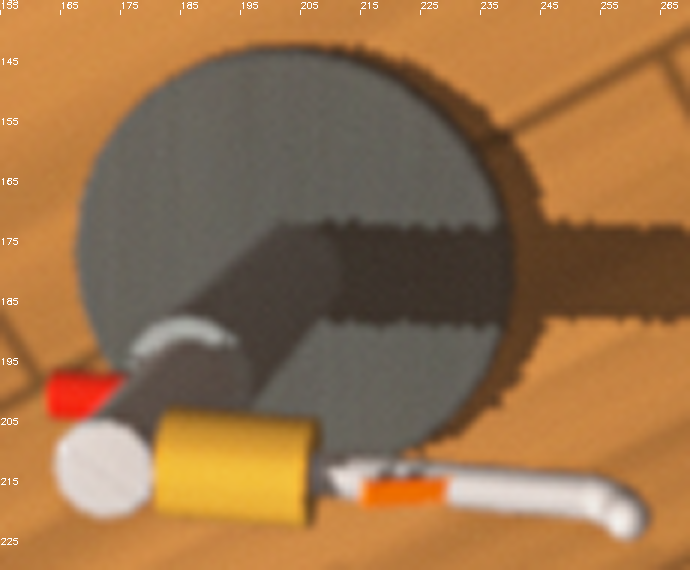

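View pics/c4.png

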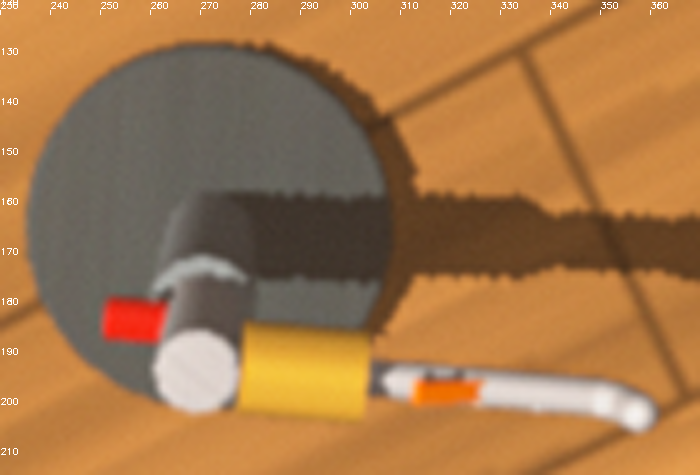

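Run:
```python
from h import *
P1,D1,C1=load("p1");P2,D2,C2=load("p2");S1,E1,F1=load("s1");S2,E2,F2=load("s2")
def t(a,b,A,B,n):
    X=tri([(*a,*A),(*b,*B)]); print(n,np.round(X,4),"res",np.round(proj(X,*A)[0]-a,1),np.round(proj(X,*B)[0]-b,1)); return X
t((278.3,224.3),(366.1,229.8),C1,C2,"tabtop")
a=t((278.3,202),(368,206.6),C1,C2,"A");b=t((278.3,246.6),(364.1,253),C1,C2,"B")
print(np.degrees(np.arctan2(*(a-b)[1::-1])),np.linalg.norm(a-b))
t((171.9,212.6),(269,193.8),F1,F2,"post");t((259.3,220.9),(357.2,202.2),F1,F2,"tip")
for n,P,D,C in (("p1",P1,D1,C1),("p2",P2,D2,C2)):
    X=cloud(D,*C)[140:260,225:400].reshape(-1,3);p=P[140:260,225:400].reshape(-1,3).astype(int)
    m=(p[:,2]>p[:,0]+40)&(X[:,2]>.155);B=X[m];c=B.mean(0)
    T=B[B[:,2]>.168];w=np.linalg.eigh(np.cov(T[:,:2].T))[1][:,1]
    print(n,len(T),"top",T.mean(0),np.median(T[:,2]),np.degrees(np.arctan2(w[1],w[0])))
    g=p[:,0]-p[:,2]; K=(X[:,2]>.03)&(X[:,2]<.036); print(" block",(np.median(X[K],0)))
    rb=cv2.minAreaRect(X[K][:,:2].astype(np.float32)*1000);print(rb)
for n,P,D,C in (("s1",S1,E1,F1),("s2",S2,E2,F2)):
    X=cloud(D,*C)[120:235,150:375].reshape(-1,3);p=P[120:235,150:375].reshape(-1,3).astype(int)
    m=(X[:,2]>.011)&(X[:,2]<.017);f=X[m][:,:2]
    (cc,rr)=cv2.minEnclosingCircle(f.astype(np.float32)*1000);print(n,"foot",cc,rr)
    m=(X[:,2]>.155)&(X[:,2]<.22);H=X[m];hp=p[m]
    print(len(H),H.min(0),H.max(0))
    yel=(hp[:,0]-hp[:,2]>80)&(hp[:,1]>120);ora=(hp[:,0]>180)&(hp[:,1]<140)&(hp[:,1]>60)&(hp[:,2]<60)
    print(" collar",H[yel].mean(0),np.percentile(H[yel][:,2],97)," orange",H[ora].mean(0),len(H[ora]))
    gr=(hp.max(1)-hp.min(1)<40)
    G=H[gr];o=np.argsort(G[:,1]);G=G[o]
    for i in range(0,len(G),max(1,len(G)//25)): print("  ",np.round(G[i],4))
```

```text
tabtop [ 0.5318 -0.1611  0.17  ] res [ 0.  -0.2] [-0.   0.2]
A [ 0.5522 -0.1515  0.1704] res [ 0. -0.] [-0.  0.]
B [ 0.5103 -0.1711  0.1692] res [ 0.  -0.3] [-0.   0.3]
25.0500734770973 0.046252126169531504
post [0.5707 0.2331 0.1814] res [0. 0.] [-0. -0.]
tip [0.5198 0.1564 0.1821] res [-0. -0.] [0. 0.]
p1 256 top [ 0.53349898 -0.16032775  0.1728159 ] 0.17152480222178584 -155.31999780945998
 block [ 0.53475047 -0.15887473  0.03446684]
((532.2554321289062, -160.93453979492188), (99.35671997070312, 99.82444763183594), 24.96763801574707)
p2 330 top [ 0.53361974 -0.15784867  0.17763752] 0.17123230263290828 51.466891154448646
 block [ 0.54045647 -0.15038241  0.03436587]
((531.5155029296875, -161.32696533203125), (100.04376983642578, 100.36793518066406), 24.968313217163086)
s1 foot (570.7906494140625, 232.8782958984375) 54.984676361083984
1220 [0.5170708  0.15209756 0.15516845] [0.57954032 0.24152048 0.18814966]
 collar [0.55890543 0.2128104  0.18167361] 0.18412196093570096  orange [0.55015541 0.19762265 0.17988678] 83
   [0.5202 0.1527 0.1855]
   [0.5226 0.1561 0.1871]
   [0.5248 0.159  
[... 799 characters left out ...]
.19822598 0.17988505] 72
   [0.5197 0.1532 0.1864]
   [0.5191 0.1567 0.1862]
   [0.5215 0.159  0.186 ]
   [0.5247 0.1612 0.177 ]
   [0.5235 0.164  0.1762]
   [0.5271 0.1673 0.1782]
   [0.5269 0.1705 0.1762]
   [0.5336 0.1733 0.1768]
   [0.5341 0.1765 0.1768]
   [0.537  0.1798 0.1768]
   [0.5441 0.1867 0.1756]
   [0.546  0.1964 0.1772]
   [0.5479 0.2002 0.1767]
   [0.5719 0.2242 0.1775]
   [0.5757 0.2257 0.1796]
   [0.5756 0.2269 0.1816]
   [0.5782 0.2282 0.1654]
   [0.5785 0.2293 0.1639]
   [0.5752 0.2306 0.1816]
   [0.5624 0.2317 0.1812]
   [0.569  0.2329 0.1809]
   [0.5646 0.234  0.1805]
   [0.5667 0.2352 0.1813]
   [0.5787 0.2365 0.1645]
   [0.5766 0.2381 0.1809]
   [0.5707 0.2401 0.1819]
```

Run:
```python
from h import *
np.set_printoptions(precision=4,suppress=True)
print(r.tip_extent)
q=q_down(np.radians(25.0)); c=np.array([.532,-.161])
r.reach(np.array([*c,.26]),q); command_gripper(.05,20)
r.move_straight(np.array([*c,.195]),speed=.15); r.hold(.1); shot("g0")
hit=r.move_straight(np.array([*c,.1640]),speed=.05,max_force=8); r.hold(.1)
s0=r.read_state();print(hit,s0["eef_pos"],s0["contact_force"],s0["torque"])
command_gripper(0.0,20); r.hold(.2)
s=r.read_state();print(s["grip_width"],s["eef_pos"],s["contact_force"],s["torque"],s["time_s"])
shot("g1")
```

```text
0.025
False [ 0.5322 -0.1611  0.1643] [-0.2443  0.0344  0.5341] [-0.007   0.0434 -0.0043]
0.005591380933530671 [ 0.5321 -0.1611  0.1642] [ 0.0144 -0.5614  2.5708] [-0.0536 -0.0327 -0.0074] 9.55
```

View pics/g0.png

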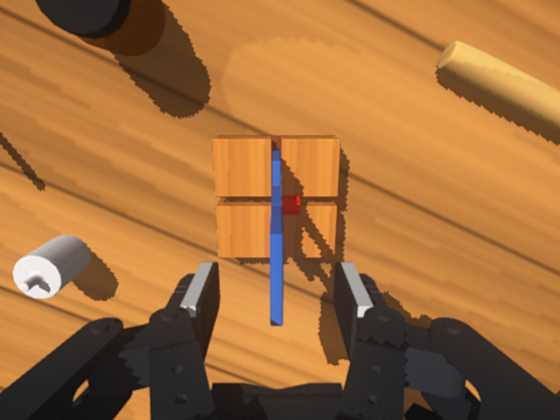

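View pics/g1.png

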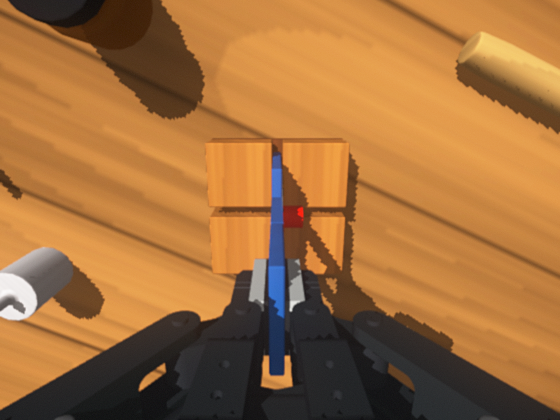

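```bash
cat >> h.py <<'E'
ST=np.array([.5708,.2330]); HD=np.array([-.5540,-.8325]); YAW=np.arctan2(HD[0],-HD[1]); QH=q_down(YAW)
def at(d,z,side=0.): return np.array([*(ST+HD*d+side*np.array([-HD[1],HD[0]])),z])
E
python3 - <<'E'
from h import *
np.set_printoptions(precision=4,suppress=True)
print(np.degrees(YAW))
command_gripper(0.0,50); r.hold(.1)
c=r.read_state()["eef_pos"]
hit=r.move_straight(np.array([c[0],c[1],.215]),speed=.08,max_force=15)
s=r.read_state();print(hit,s["grip_width"],s["eef_pos"],s["contact_force"])
if not hit:
    r.move_straight(np.array([c[0],c[1],.30]),speed=.2)
    r.reach(at(.135,.30),QH)
    r.hold(.2)
    s=r.read_state();print(s["grip_width"],s["eef_pos"],s["contact_force"],s["torque"],s["time_s"])
    shot("h0")
    p,d=optics.get_image("scene");cv2.imwrite("pics/h0s.png",cv2.resize(p[120:240,240:400,::-1],None,fx=5,fy=5,interpolation=cv2.INTER_CUBIC))
E
```

```text
-33.64239388879442
False 0.005280947603351422 [ 0.5318 -0.1609  0.2145] [-0.3618 -0.038  -0.7894]
0.005432309032287106 [0.4962 0.12   0.2998] [ 0.0532 -0.393  -1.6926] [-0.0618 -0.008  -0.0653] 12.8583
```

View pics/h0.png

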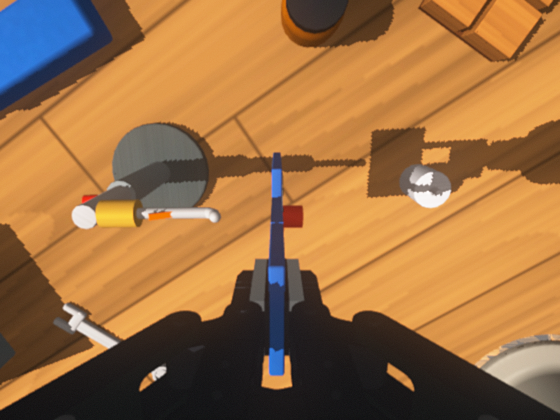

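View pics/h0s.png

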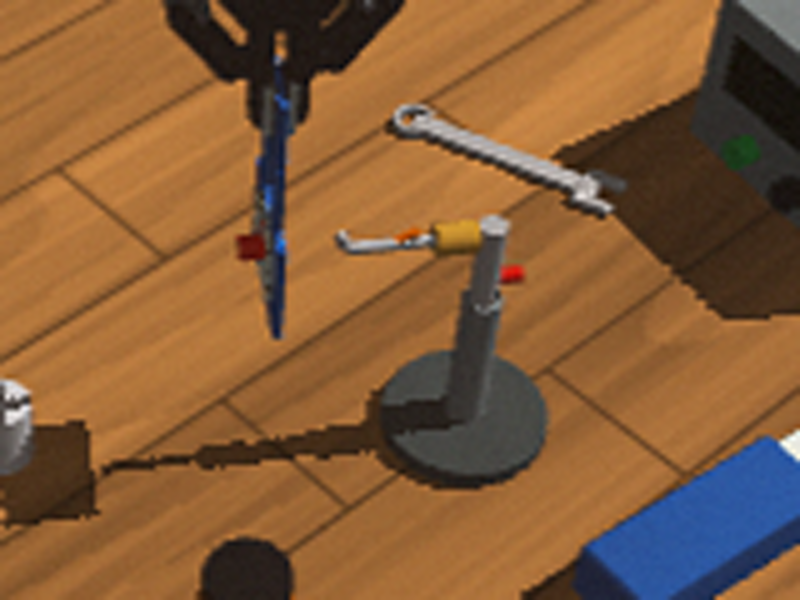

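Run:
```python
from h import *
np.set_printoptions(precision=4,suppress=True)
print(r.move_straight(at(.125,.2415),QH,speed=.15,max_force=10)); r.hold(.1)
shot("i0")
p,d=optics.get_image("scene");cv2.imwrite("pics/i0s.png",cv2.resize(p[130:220,260:380,::-1],None,fx=6,fy=6,interpolation=cv2.INTER_CUBIC))
s=r.read_state();print(s["eef_pos"],s["contact_force"],s["time_s"])
```

```text
False
[0.502  0.1289 0.2427] [ 0.2095  0.666  -0.5227] 13.7
```

View pics/i0s.png

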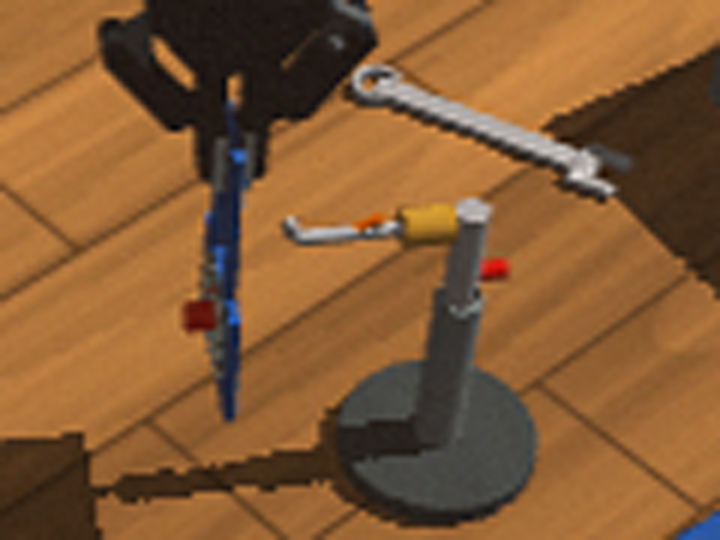

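View pics/i0.png

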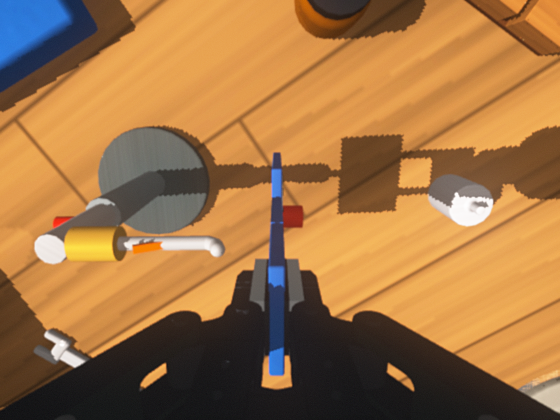

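Run:
```python
from h import *
np.set_printoptions(precision=4,suppress=True)
print(r.move_straight(at(.072,.2415),QH,speed=.04,max_force=5)); r.hold(.1)
shot("j0")
p,d=optics.get_image("scene");cv2.imwrite("pics/j0s.png",cv2.resize(p[130:220,260:380,::-1],None,fx=6,fy=6,interpolation=cv2.INTER_CUBIC))
s=r.read_state();print(s["eef_pos"],s["contact_force"],s["torque"],s["time_s"])
```

```text
False
[0.5309 0.173  0.2416] [-0.7019  0.2819 -1.304 ] [ 0.0247  0.0446 -0.0208] 15.375
```

View pics/j0s.png

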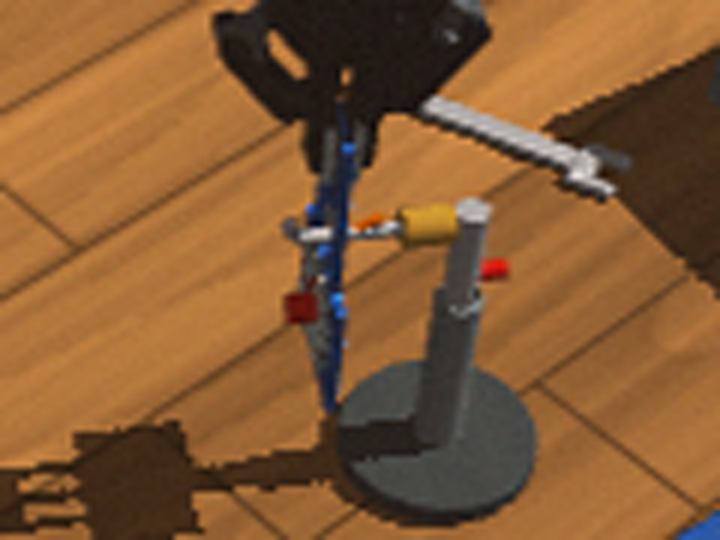

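View pics/j0.png

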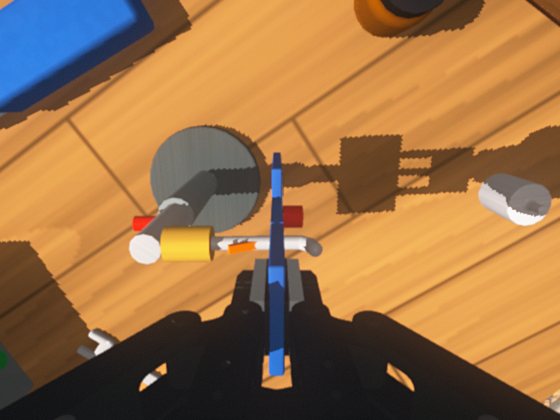

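Run:
```python
from h import *
np.set_printoptions(precision=4,suppress=True)
print(r.move_straight(at(.072,.2255),QH,speed=.03,max_force=3)); r.hold(.2)
f0=np.mean([ (r.hold(.02),r.read_state()["contact_force"])[1] for _ in range(10)],0);print("base",f0)
h=r.move_straight(at(.072,.2080),QH,speed=.008,max_force=3);s=r.read_state();print(h,s["eef_pos"],s["contact_force"]-f0)
r.hold(.15)
f=np.mean([ (r.hold(.02),r.read_state()["contact_force"])[1] for _ in range(10)],0);s=r.read_state();print(s["eef_pos"],f-f0,s["torque"],s["grip_width"],s["time_s"])
```

```text
False
base [-0.1506  0.0402 -1.2192]
True [0.5309 0.1731 0.2165] [ 0.7148 -0.1126  6.1097]
[0.5309 0.1731 0.2165] [0.1207 0.0801 6.9156] [-0.0258  0.042  -0.0042] 0.0053976137673713105 17.95
```

```bash
cat >> h.py <<'E'
F0=np.array([-0.15,0.04,-1.22])
def F(n=6):
    return np.mean([(r.hold(.02),r.read_state()["contact_force"])[1] for _ in range(n)],0)-F0
E
python3 - <<'E'
from h import *
np.set_printoptions(precision=4,suppress=True)
z=r.read_state()["eef_pos"][2]
for i in range(6):
    f=F(); print(round(z,5),r.read_state()["eef_pos"][2],f)
    if f[2]<2.2: break
    z+=.0002; r.move_straight(at(.072,z),QH,speed=.01); r.hold(.1)
print(r.read_state()["time_s"])
E
```

```text
0.21648 0.21649517309548139 [ 0.1523 -0.0504  7.1149]
0.21668 0.21665287337353833 [ 0.2355 -0.1541  3.1085]
0.21688 0.21674222978252433 [0.6101 0.2864 1.2893]
18.975
```

Run:
```python
from h import *
np.set_printoptions(precision=4,suppress=True)
z=.21688
h3=np.array([*HD,0])
for d in (.068,.064,.060,.057,.054,.051,.048,.046,.044,.0425):
    h=r.move_straight(at(d,z),QH,speed=.015,max_force=10); f=F(3)
    e=r.read_state()["eef_pos"]
    print(d,h,"pos",round(-np.dot(e[:2]-ST,-HD),4),e[2],"along",round(f@h3,2),"lat",round(f[0]*-HD[1]+f[1]*HD[0],2),"z",round(f[2],2))
    if h or f[2]>6 or f[2]<-3: break
shot("k0");p,d=optics.get_image("scene");cv2.imwrite("pics/k0s.png",cv2.resize(p[130:220,260:380,::-1],None,fx=6,fy=6,interpolation=cv2.INTER_CUBIC))
s=r.read_state();print(s["grip_width"],s["torque"],s["time_s"])
```

```text
0.068 False pos 0.0679 0.21678368641297435 along -0.83 lat 0.13 z 0.65
0.064 False pos 0.064 0.21682788165357683 along -0.21 lat 0.19 z 0.79
0.06 False pos 0.0602 0.21703926168487472 along 3.73 lat -0.42 z 2.67
0.057 False pos 0.0566 0.21702287635535844 along 0.24 lat 0.59 z 3.07
0.054 False pos 0.0537 0.21687647185347328 along 0.77 lat 0.17 z 2.46
0.051 False pos 0.0508 0.21684848742303137 along 0.05 lat -0.22 z 2.0
0.048 False pos 0.0478 0.2168791055614454 along -0.85 lat 0.13 z 1.32
0.046 False pos 0.0459 0.21687326901202203 along 0.45 lat -0.19 z 1.59
0.044 False pos 0.0439 0.21690489856294493 along -0.42 lat 0.18 z 1.6
0.0425 False pos 0.0424 0.2168779934534869 along -0.27 lat 0.39 z 1.77
0.005247851933147587 [0.038  0.0398 0.0316] 23.0417
```

View pics/k0s.png

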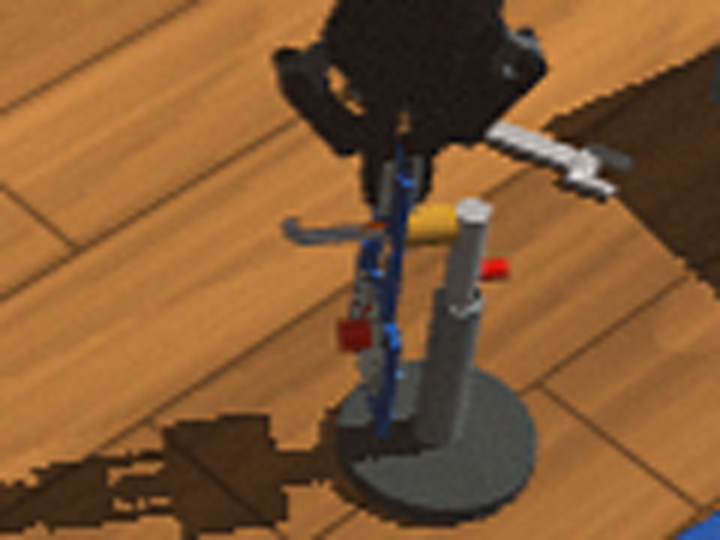

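View pics/k0.png

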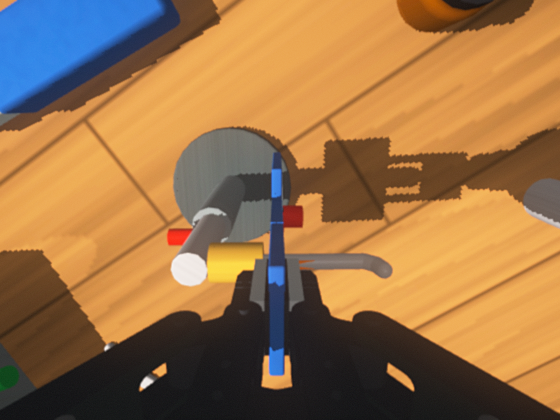

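```bash
python3 - <<'E'
from h import *
np.set_printoptions(precision=4,suppress=True)
z=.21688
h3=np.array([*HD,0])
for d in np.arange(.0417,.034,-.0007):
    h=r.move_straight(at(d,z),QH,speed=.01,max_force=8); f=F(3)
    e=r.read_state()["eef_pos"]
    print(round(d,4),h,"pos",round(np.dot(e[:2]-ST,HD),4),"along",round(f@h3,2),"z",round(f[2],2))
    if h or f@h3>2.5 or f[2]>6 or f[2]<-3: break
shot("l0");p,d=optics.get_image("scene");cv2.imwrite("pics/l0s.png",cv2.resize(p[130:220,260:380,::-1],None,fx=6,fy=6,interpolation=cv2.INTER_CUBIC))
s=r.read_state();print(s["grip_width"],s["torque"],s["time_s"])
E
python3 -c "
import cv2;p=cv2.imread('pics/l0.png')[220:320,180:420];cv2.imwrite('pics/l0c.png',cv2.resize(p,None,fx=3.3,fy=3.3,interpolation=cv2.INTER_CUBIC))"
```

```text
0.0417 False pos 0.0417 along -0.05 z 0.59
0.041 False pos 0.041 along 0.34 z 0.1
0.0403 False pos 0.0403 along 0.17 z -0.13
0.0396 False pos 0.0396 along 0.59 z -0.4
0.0389 False pos 0.0389 along 0.19 z 0.23
0.0382 False pos 0.0386 along 2.57 z 1.06
0.0050494973744031005 [-0.5407  0.3314  0.0182] 24.9417
```

View pics/l0s.png

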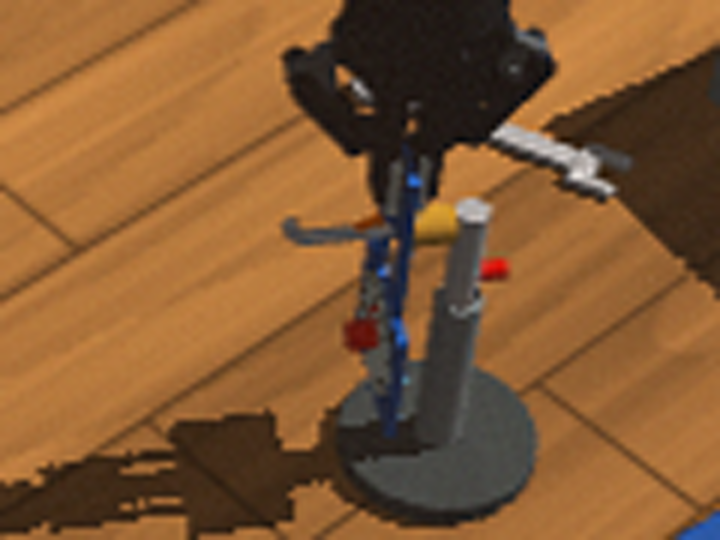

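View pics/l0c.png

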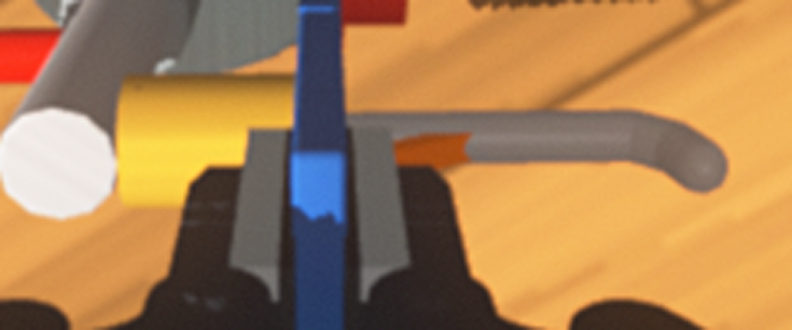

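```bash
python3 - <<'E'
from h import *
np.set_printoptions(precision=4,suppress=True)
h3=np.array([*HD,0]); z=.21688
r.move_straight(at(.0386,z),QH,speed=.01);
for i in range(6):
    f=F(4); e=r.read_state()["eef_pos"]; print(round(z,5),e[2],"along",round(f@h3,2),"z",round(f[2],2))
    if f[2]>1.2: break
    z-=.0001; r.move_straight(at(.0386,z),QH,speed=.01)
shot("m0");print(r.read_state()["time_s"])
command_gripper(.010,20); r.hold(.2); shot("m1")
s=r.read_state();print(s["grip_width"],F(3),s["time_s"])
p,d=optics.get_image("scene");cv2.imwrite("pics/m1s.png",cv2.resize(p[130:220,260:380,::-1],None,fx=6,fy=6,interpolation=cv2.INTER_CUBIC))
E
python3 -c "
import cv2;p=cv2.imread('pics/m1.png')[200:400,160:420];cv2.imwrite('pics/m1c.png',cv2.resize(p,None,fx=3,fy=3,interpolation=cv2.INTER_CUBIC))"
```

```text
0.21688 0.21683797838461077 along 2.04 z 0.73
0.21678 0.21681177593070042 along 2.57 z 0.83
0.21668 0.2167637193208513 along 3.34 z 2.1
25.9417
0.009775090039771023 [ 0.1913 -0.3803  1.4057] 26.4167
```

View pics/m1c.png

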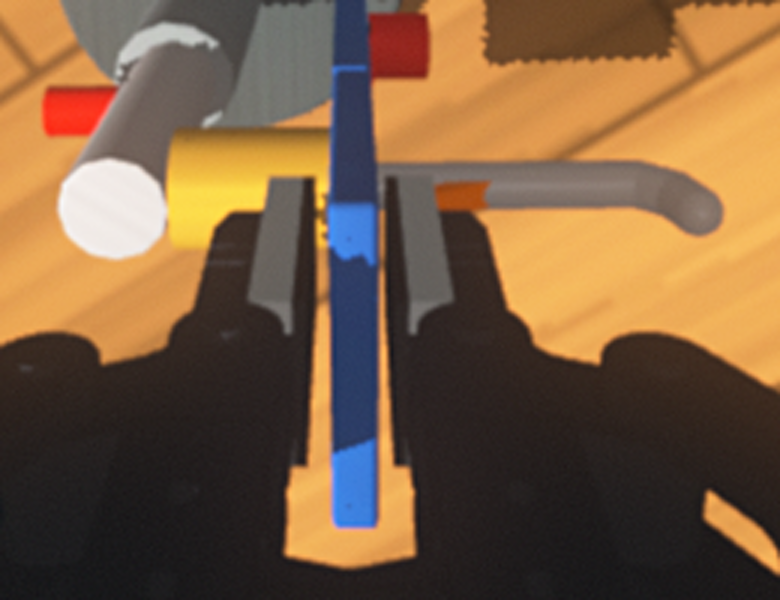

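View pics/m1s.png

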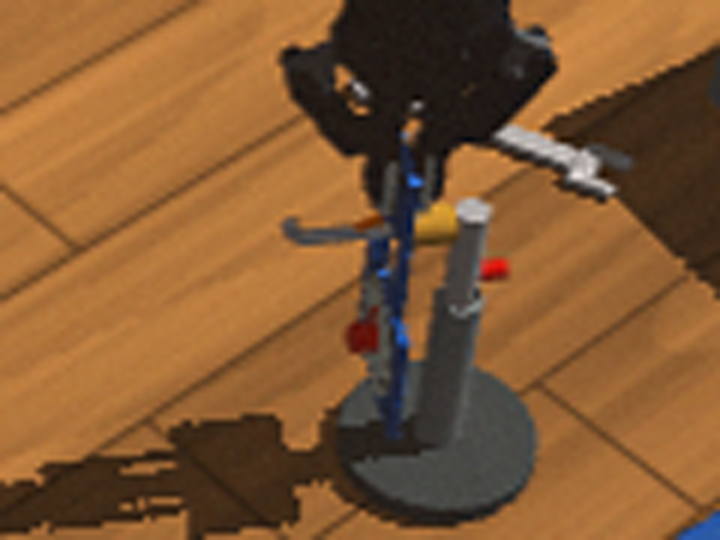

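Run:
```python
from h import *
np.set_printoptions(precision=4,suppress=True)
command_gripper(.020,20)
print(r.move_straight(at(.0386,.245),QH,speed=.03,max_force=4))
print(r.move_straight(at(.0386,.30),QH,speed=.1,max_force=6))
r.move_straight(at(.075,.36),QH,speed=.15); r.hold(.2); shot("n1")
r.move_straight(at(.075,.36,-.06),QH,speed=.15); r.hold(.2); shot("n2")
print(r.read_state()["time_s"])
p,d=optics.get_image("scene");cv2.imwrite("pics/n1s.png",cv2.resize(p[130:220,260:380,::-1],None,fx=6,fy=6,interpolation=cv2.INTER_CUBIC))
for n in("n1","n2"):
    p=cv2.imread(f'pics/{n}.png')[80:300,140:400];cv2.imwrite(f'pics/{n}c.png',cv2.resize(p,None,fx=2.7,fy=2.7,interpolation=cv2.INTER_CUBIC))
```

```text
False
False
30.2333
```

View pics/n1c.png

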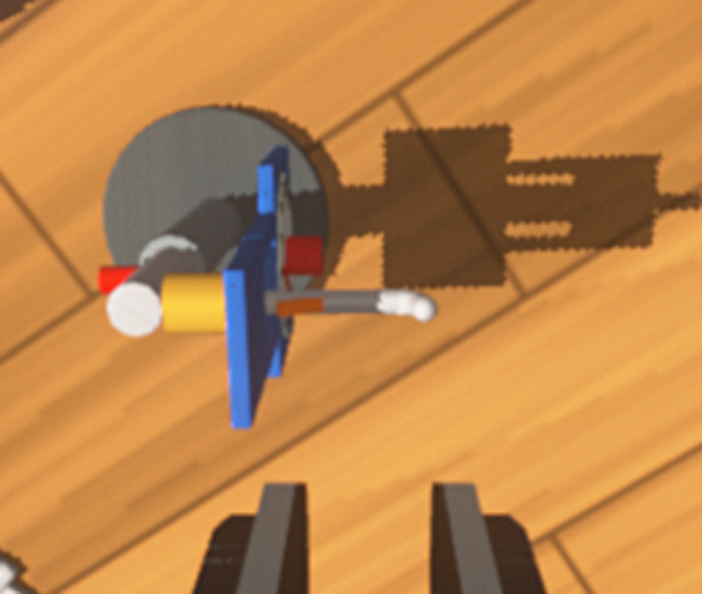

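View pics/n2c.png

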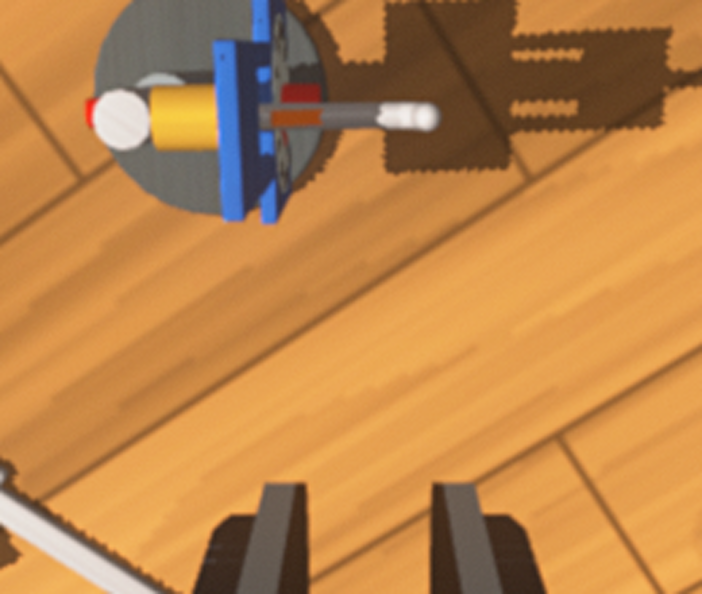

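View pics/n1s.png

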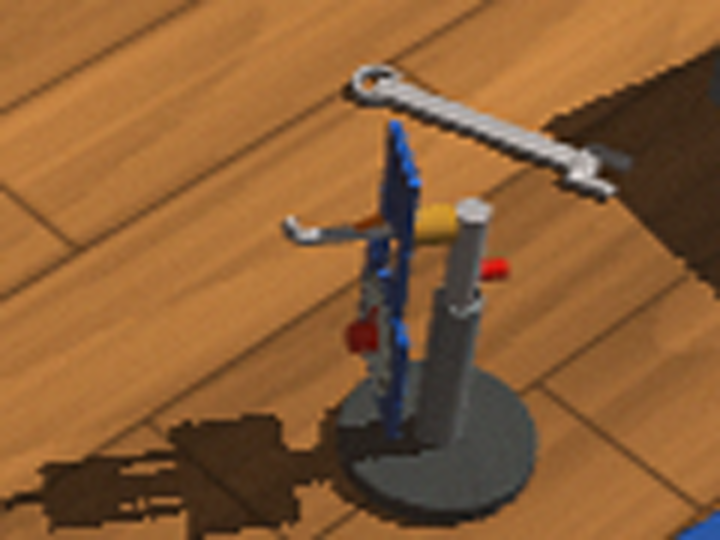

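Run:
```python
from h import *
np.set_printoptions(precision=4,suppress=True)
for n in("s1","s2","n1","n2"):
    P,D,C=load(n); X=cloud(D,*C).reshape(-1,3);p=P.reshape(-1,3).astype(int)
    d=(X[:,:2]-ST)@HD; lat=(X[:,:2]-ST)@np.array([-HD[1],HD[0]])
    near=(abs(lat)<.03)&(d>.02)&(d<.1)&(X[:,2]>.15)
    o=near&(p[:,0]>2.0*p[:,1])&(p[:,1]>1.5*p[:,2])&(p[:,0]>70)
    print(n,o.sum(),"orange d,z:"); 
    for a in np.arange(.040,.066,.003):
        k=o&(d>=a)&(d<a+.003)
        if k.any(): print("   ",round(a,3),k.sum(),"zmax",X[k][:,2].max(),"med",np.median(X[k][:,2]))
    t=near&(p[:,2]>p[:,0]+40)&(X[:,2]>.205)
    if t.any(): print("  tab d",np.percentile(d[t],[5,50,95]),"lat",lat[t].min(),lat[t].max(),"ztop",np.percentile(X[t][:,2],98), 'lat all')
    kb=(p[:,0]>90)&(p[:,1]<50)&(abs(lat)<.03)&(X[:,2]>.06)&(X[:,2]<.14)&(d>.03)&(d<.09)
    if kb.any(): print("  knob d max",d[kb].max(),X[kb].mean(0))
```

```text
s1 42 orange d,z:
    0.046 9 zmax 0.18445210491386252 med 0.18280364814842576
    0.049 12 zmax 0.1827481863708854 med 0.18112490494190664
    0.052 11 zmax 0.1812460382181903 med 0.18017235557159414
    0.055 9 zmax 0.18011639422184622 med 0.17824702366311682
    0.058 1 zmax 0.17636623631578738 med 0.17636623631578738
s2 38 orange d,z:
    0.046 11 zmax 0.18356021841257272 med 0.18317481863557258
    0.049 9 zmax 0.1822056623594341 med 0.18135575819798025
    0.052 10 zmax 0.18113294894585938 med 0.1802101546413658
    0.055 8 zmax 0.17945428895808024 med 0.1786265673966544
n1 68 orange d,z:
    0.046 19 zmax 0.18453266427215695 med 0.18286393862151623
    0.049 15 zmax 0.18298110946177712 med 0.18123812503272974
    0.052 14 zmax 0.18224424887747456 med 0.18003829016548178
    0.055 16 zmax 0.18005339702709589 med 0.17860524012272166
    0.058 4 zmax 0.17886758675205783 med 0.17811399617599277
  tab d [0.036  0.0386 0.0411] lat -0.023410215595813737 0.022202646267981047 ztop 0.22538502977937377 lat all
  knob d max 0.055974574680424334 [0.5451 0.1911 0.1033]
n2 71 orange d,z:
    0.043 1 zmax 0.18162600758771624 med 0.18162600758771624
    0.046 13 zmax 0.18423375097366695 med 0.18255799804877804
    0.049 16 zmax 0.1822124588265188 med 0.18134650785260234
    0.052 16 zmax 0.18164744558955437 med 0.1798881663720945
    0.055 18 zmax 0.17991578295107782 med 0.1782457164497829
    0.058 5 zmax 0.17842525642131707 med 0.17815318645054962
  tab d [0.0359 0.0386 0.0412] lat -0.023767501130495878 0.021320076583647114 ztop 0.47792540180771986 lat all
  knob d max 0.055830758727076615 [0.5475 0.1894 0.1029]
```

Run:
```python
from workcell import r
r.finish_job(); print(r.read_state()["time_s"])
```

```text
the job is handed in; nothing more can be done
the job is handed in; nothing more can be done
```

The plate now hangs by its window on the hook arm. It sits against the brass collar with the dial face and red knob pointing outward, and the job is handed in. It took about 30 s of the 54 s allowed, and one grip was enough.

**What I did:**
- I gripped the tab in the block and lifted the plate straight out.
- I turned it to the hook's direction and passed the window over the tip.
- I lowered it until I felt it touch. The touch peaked at about 7 N, which I then eased to about 1.3 N.
- I slid it over the catch with 3.7 N or less along the arm at the points I sampled.
- I stopped when the collar pushed back with about 2.6 N, set the plate down, opened the fingers and backed off. No force limit tripped while I backed away.

**Last checks** (wrist images after letting go):
- **Plate position:** its middle is at -38.6 mm in the stand's frame, inside the -38 to -42 mm home range. It is centred sideways to about 1 mm.
- **Resting height:** the tab top is about 47 mm above the arm's top, as it should be when the window edge rests on the arm.
- **Catch:** its height profile matches the one measured before the slide, with the free end about 6 mm up, so it has sprung up in front of the plate.
- **Other things on the bench:** I moved nothing else knowingly and felt no contact with anything, but I did not measure their positions again at the end.

The only disagreement was a few millimetres or less between depth and triangulated heights. One n2 tab-height value (0.478 m) was plainly a stray reading, and I ignored it.

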